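# Push the tin between the posts into the lot pen

## Robot

A 7-joint arm with a two-finger parallel gripper is mounted at the origin on a cart in front of the work surface, level with it; the furniture and walls round the work are solid. World frame = base frame: x ahead of the robot, y to its left, z up, the work surface at z = 0. Lengths are in m, angles in rad, forces in N, time in s.
With the tool pointing down it reaches from about 0.425 to 0.875 m from the base axis. Payload 4.7 kg.
Tool frame: the origin (TCP) lies between the finger pads; the fingertips stand 22 mm ahead of it and the grasp point (between the pads) lies 3 mm ahead of it; z points along the fingers, y is the line along which they close (so a half turn about z gives the same grasp; the last joint's range is limited). The gripper opens to 87 mm and grips with 3 to 60 N. Pads are 19 mm wide; open, the fingers measure 117 mm over their backs; the gripper's body (75 mm by 190 mm) begins 51 mm behind the grasp point.
Start: joints at [-1.257, 0.321, -0.07, 1.45, 0.023, 1.371, -0.057], TCP at [0.192, 0.621, 0.245] pointing down, gripper open.
Joint ranges: [-2.86, 2.86], [-0.3, 2.09], [-1.38, 1.24], [0.06, 2.45], [-1.56, 4.7], [0.09, 2.05], [-2.69, 2.69]. Speed limits (rad/s): [2.57, 2.57, 3.14, 3.14, 3.14, 3.14, 3.14].

## Interface

Orientations are given as a rotation vector (axis times angle).
In Python, from bench import ctrl gives the robot as it stands. The module is installed in compiled form; this text tells all that it offers.
- The arm moves only by the tool send_rows, never from a script. Its argument "motion" is a list of rows, each an object with "claw": the opening, from -1 (shut) to 1 (fully open); "slide": the shift along the tool's x, y, z in mm, a list of three; "delta_rot": the turn, a rotation vector about the tool's x, y, z in rad, a list of three. In form: [{"claw": claw, "slide": [x, y, z], "delta_rot": [ax, ay, az]}, ...]. A call has 1 to 5 rows; each row is the pose to reach, as a shift and turn from the pose commanded when the call began, along the tool's axes at that moment; what a row does not reach only later rows make up. A row lasts 1/10 s, in which the tool goes at most 50 mm and 8.59 degrees, less where a joint would pass 70% of its speed; a pose out of reach is approached as far as the arm can. A call with a gripper value outside its range is refused whole. The fingers move at their own pace and stop on an object; "grip_force" is the grip in N (left out, the last holds). Time passes only in rows, so rows that repeat a pose let the fingers close. It gives the time, the measured TCP pose, the force, the opening and the grip force at its end, in the units of the state.
- ctrl.get_state(): the state, without advancing time (a new reading comes with each control period).
- ctrl.get_image(name): name is "scene" or "top" or "wrist"; returns a dict with "color" (384x512x3 uint8, blue, green, red), "fx", "fy", "cx", "cy" (pixels), "k1" (the pictures are not rectified: a ray, as slopes to the right and down, at radius r is drawn at 1 + k1 r^2 times it, then the intrinsics apply), "pose" (4x4, takes a point from camera to world coordinates). Camera axes: x right, y down, z forward; pixel columns grow to the right and rows downward; lengths in m; the calibration is good to about 2 mm. A picture is of the moment at which its call begins. There is no depth.
- ctrl.close_job(): hands the job in; it is judged then, once.
The state is a dict: "time": time; "joint_positions": joint angles; "qd": joint speeds; "joint_torque": joint torques, N m; "position": TCP position; "tool_rot": TCP orientation; "ft_force": force on the tool from outside, world axes, zero at the start; "torque": the same for the moment, N m; "grip_width": opening from 0.0 (shut) to 1.0 (fully open); "grip_force": force on a finger pad.
Only numpy, scipy, OpenCV 4.12 (cv2) and the standard library are available. Lean on these libraries where they do the work, as an engineer would, in place of code of your own. Each camera call takes 0.05 s, during which the arm holds its last target. There are 200 camera calls.

## Task

Push the round tin along the table, through the narrow gap between the two brass posts, until it stands wholly behind them inside the lot pen. Push it gently with the fingers: do not squeeze, lift or tip it. Leave the other things on the table where they are, then move the robot clear.

Things in the scene. Friction and masses are not known exactly. Their poses are not given: they have to be found in the camera images.
- nail_tin: plain round lidded tin, a cylinder 67 mm in diameter and 48 mm high with smooth upright sides, loose, about 0.15 kg (varies), standing in a front row with the ink bottle and the iron weight, about 15 cm apart, in any order, nearer the robot than the pen. Origin: centre of its underside. Its yaw means nothing.
- lot_pen: low wooden pen fixed to the table, no floor. Two upright brass posts (18 mm thick, 55 high, centres at y = +-47.5 mm) leave a 77 mm gap, the only way in. Behind: side walls 30 mm high, inner faces at y = +-50; back board 45 high, inner face at x = 110; walls 10 thick. Origin: on the table midway between the posts; +x leads through the gap into the pen, z up. Mouth to the robot.
- ink_bottle: square ink bottle with a dark round cap, 44x44 mm, 63 mm high, standing in the front row; a bystander. Origin: centre of its underside.
- iron_weight: round rusty scale weight, 60 mm across and 44 mm high with a narrow knob on top, standing in the front row; a bystander. Origin: centre of its underside.
- whetstone_box: long wooden whetstone box, 66x200x46 mm, on the left side; a bystander. Origin: centre of its underside.
- block_plane: iron block plane, 42x160 mm, 56 mm high, on the right side; a bystander. Origin: centre of its underside.

How it is judged:
By the outcome, as a careful person would: the job done as asked, in the order asked, and still so for the second after the job is handed in, with the robot touching nothing.
It also fails if it takes over 69 s, if anything falls off the work surface, if the arm or the gripper's body presses on something with over 40 N, if the wrist force passes 120 N, or if a joint passes its speed limit or range.

## Working session

There is one attempt and no reset: what is moved stays moved. The work goes in short steps, Python scripts to look and compute and a tool call to move; the robot and the scene stay as the last step left them, time stands still between calls to the robot, and variables do not carry over. Pictures are saved under pics/ and viewed, at most 10 in all, crops included, and the job is handed in when it is done.

Besides the shell and the picture viewer there is one more tool, called after "Request:" as name(argument=value, ...) on one line, values as JSON. send_rows: Moves the arm, as the interface text tells. Its arguments: {"type":"object","properties":{"motion":{"type":"array","items":{"type":"object","properties":{"claw":{"type":"number"},"slide":{"type":"array","items":{"type":"number"}},"delta_rot":{"type":"array","items":{"type":"number"}}}}},"grip_force":{"type":"number"}},"required":["motion"]}

```bash
mkdir -p pics; cat > h.py <<'E'
import numpy as np, cv2
from bench import ctrl
def ray(im,u,v):
    K=np.array([[im['fx'],0,im['cx']],[0,im['fy'],im['cy']],[0,0,1]]);k=im['k1']
    p=cv2.undistortPoints(np.array([[[u,v]]],float),K,np.array([k,0,0,0.])).ravel()
    T=np.array(im['pose']);return T[:3,3],T[:3,:3]@np.array([p[0],p[1],1])
def on(im,u,v,z):
    o,d=ray(im,u,v);return (o+d*(z-o[2])/d[2]).round(4)
E
python3 - <<'E'
from h import *
import pickle
s=ctrl.get_state();print(s)
a={n:ctrl.get_image(n) for n in("top","scene")}
pickle.dump(a,open('a.pkl','wb'))
for n in a:
    cv2.imwrite(f'pics/{n}1.png',cv2.resize(a[n]['color'],(800,600)));print(n,np.array(a[n]['pose']).round(3),a[n]['fx'],a[n]['k1'])
E
```

```text
{'time': 0.0, 'joint_positions': array([-1.2569048 ,  0.32180087, -0.07007385,  1.45170061,  0.02257877,
        1.3707742 , -0.05692283]), 'qd': array([ 2.95457362e-05, -2.54527525e-04,  6.01672350e-04, -4.82852726e-04,
        7.87440020e-04, -7.08327306e-04, -7.98150094e-04]), 'joint_torque': array([-3.92361089e-04, -4.91282845e+01, -4.04031146e-01, -3.12536752e+01,
       -6.39715372e-02,  4.37125191e-02,  1.63965565e-04]), 'position': array([0.1918514 , 0.62050128, 0.24346289]), 'tool_rot': array([-4.69129236e-01, -3.10616201e+00,  2.96179004e-03]), 'ft_force': array([ 1.29245767, -0.17468348, -0.57883738]), 'torque': array([0.01826579, 0.00391504, 0.03461005]), 'grip_force': 0.0, 'grip_width': 0.9953517316166963}
top [[-0.025 -0.996  0.086  0.438]
 [-1.     0.025 -0.01   0.023]
 [ 0.008 -0.086 -0.996  1.23 ]
 [ 0.     0.     0.     1.   ]] 451.30170640464075 -0.07779352164305837
scene [[ 0.79  -0.41   0.456  0.092]
 [-0.613 -0.545  0.572 -0.57 ]
 [ 0.014 -0.731 -0.682  0.728]
 [ 0.     0.     0.     1.   ]] 366.8024575322777 -0.06610199839213135
```

View pics/top1.png

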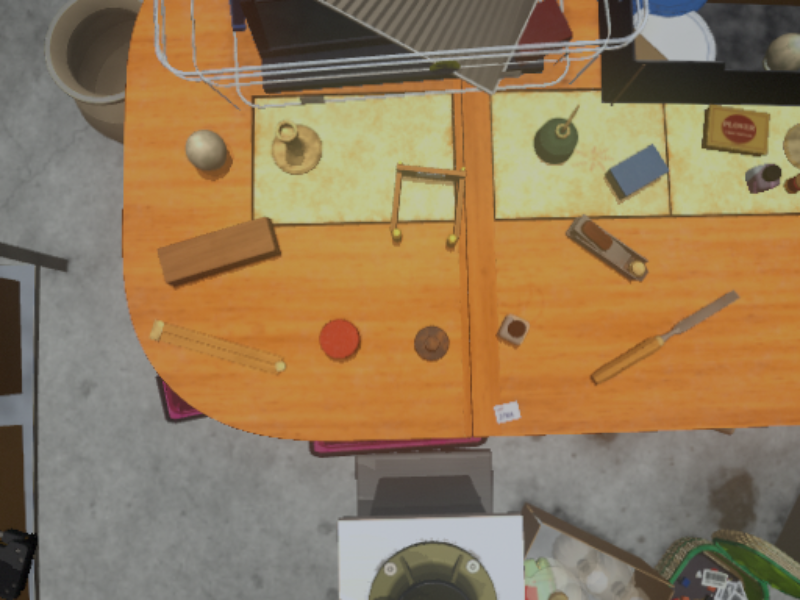

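View pics/scene1.png

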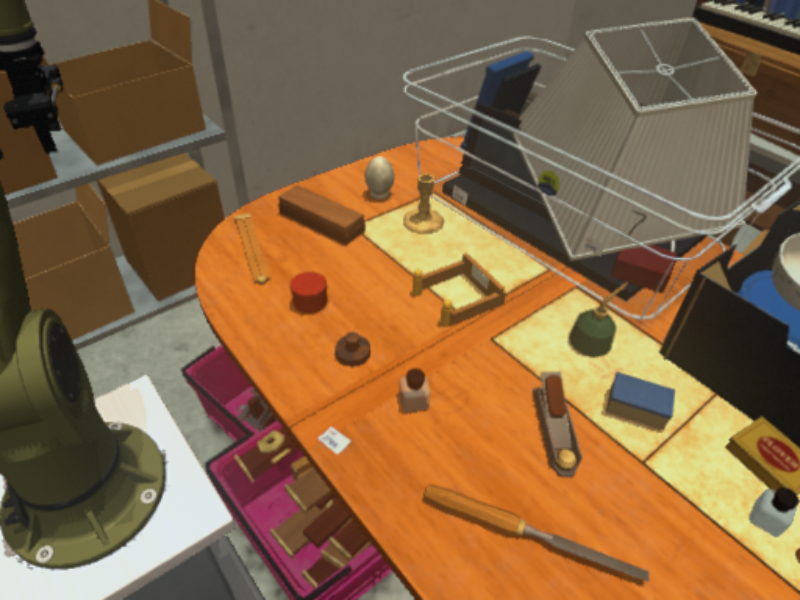

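The top view shows the red tin at (340,339), the weight at (431,343), the bottle at (513,330), the post tops at (397,235) and (452,240), and the back board around (432,172). The scene view agrees: the red tin is at (309,292) and the posts at (418,283) and (447,312).

```bash
python3 - <<'E'
from h import *
import pickle
a=pickle.load(open('a.pkl','rb'));t=a['top'];S=.64
hsv=cv2.cvtColor(t['color'],cv2.COLOR_BGR2HSV)
m=cv2.inRange(hsv,(0,190,90),(7,255,255))|cv2.inRange(hsv,(174,190,90),(180,255,255))
m[:, :190]=0;m[:,250:]=0;m[:190]=0;m[250:]=0
c=max(cv2.findContours(m,0,2)[0],key=cv2.contourArea)
(u,v),r=cv2.minEnclosingCircle(c);print('tin',u,v,r,cv2.contourArea(c),on(t,u,v,.048), on(t,u+r,v,.048)-on(t,u-r,v,.048))
sc=a['scene'];h2=cv2.cvtColor(sc['color'],cv2.COLOR_BGR2HSV)
for n,p,z in [('postL',(397,234),.055),('postR',(452,239),.055),('weight',(431,343),.044),('bottle',(514,330),.06),
 ('backL',(400,166),.045),('backR',(464,171),.045),('stick1',(280,366),.0),('planeNear',(640,272),.05),('boxnearR',(278,250),.046),('basketedge',(240,105),.1)]:
    print(n,on(t,p[0]*S,p[1]*S,z))
cv2.imwrite('pics/crop.png',cv2.resize(t['color'][90:250,180:360],(720,640))[:600])
for n,p,z in [('tin',(309,283),.048),('postL',(418,273),.055),('postR',(447,304),.055)]: print('scene',n,on(sc,p[0]*S,p[1]*S,z))
E
```

```text
tin 216.85293579101562 216.5 12.021208763122559 285.5 [0.4583 0.1435 0.048 ] [-0.0015 -0.0629  0.    ]
postL [0.6309 0.0421 0.055 ]
postR [ 0.6202 -0.0502  0.055 ]
weight [ 0.4466 -0.0105  0.044 ]
bottle [ 0.4644 -0.1485  0.06  ]
backL [0.7504 0.0345 0.045 ]
backR [ 0.7391 -0.0751  0.045 ]
stick1 [0.4134 0.2516 0.    ]
planeNear [ 0.5572 -0.369   0.05  ]
boxnearR [0.61   0.2447 0.046 ]
basketedge [0.8468 0.2971 0.1   ]
scene tin [0.4624 0.1407 0.048 ]
scene postL [0.6335 0.0374 0.055 ]
scene postR [ 0.6201 -0.0575  0.055 ]
```

View pics/crop.png

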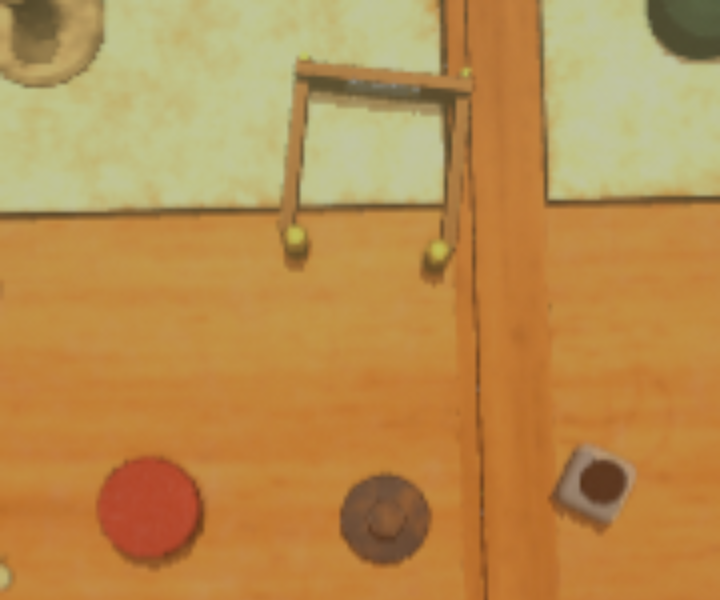

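```bash
cat >> h.py <<'E'
from scipy.spatial.transform import Rotation as R
def goal(x,y,z,deg):
    "slide (mm) and turn from the present pose to TCP x,y,z, tool down, -x axis of tool heading deg"
    s=ctrl.get_state();A=R.from_rotvec(s['tool_rot']);t=np.radians(deg)
    xa=-np.array([np.cos(t),np.sin(t),0]);za=np.array([0,0,-1.]);B=R.from_matrix(np.c_[xa,np.cross(za,xa),za])
    print('t',round(s['time'],2),'pos',s['position'].round(4),'F',s['ft_force'].round(1),'w',round(s['grip_width'],3),'slide',(A.inv().apply(np.array([x,y,z])-s['position'])*1000).round(1),'rot',(A.inv()*B).as_rotvec().round(3))
E
python3 -c "
from h import *
goal(.4237,.1925,.243,-54.7)"
```

```text
t 0.1 pos [0.1919 0.6206 0.2436] F [ 1.1  0.3 -0.2] w 0.998 slide [-347.9 -340.5    1.2] rot [-0.002  0.001  0.655]
```

Request:
send_rows(motion=[{"claw": -0.4, "slide": [-35, -34, 0], "delta_rot": [0, 0, 0]}, {"claw": -0.4, "slide": [-70, -68, 0], "delta_rot": [0, 0, 0]}, {"claw": -0.4, "slide": [-105, -102, 0], "delta_rot": [0, 0, 0]}, {"claw": -0.4, "slide": [-140, -136, 0], "delta_rot": [0, 0, 0]}, {"claw": -0.4, "slide": [-174, -170, 0], "delta_rot": [0, 0, 0]}])

```text
time: 0.6
position: [0.3087, 0.405, 0.2442]
tool_rot: [-0.469, -3.106, 0.001]
ft_force: [0.7, -0.4, 0.1]
grip_width: 0.627
grip_force: 0.0
```

Request:
send_rows(motion=[{"claw": -0.4, "slide": [-35, -34, 0], "delta_rot": [0, 0, 0]}, {"claw": -0.4, "slide": [-70, -68, 0], "delta_rot": [0, 0, 0]}, {"claw": -0.4, "slide": [-105, -102, 0], "delta_rot": [0, 0, 0]}, {"claw": -0.4, "slide": [-140, -136, 0], "delta_rot": [0, 0, 0]}, {"claw": -0.4, "slide": [-174, -170, 0], "delta_rot": [0, 0, 0]}])

```text
time: 1.1
position: [0.4245, 0.1914, 0.2444]
tool_rot: [0.469, 3.106, 0.0]
ft_force: [0.8, 0.9, -0.1]
grip_width: 0.308
grip_force: 0.0
```

Request:
send_rows(motion=[{"claw": -0.4, "slide": [0, 0, 0], "delta_rot": [0, 0, 0.14]}, {"claw": -0.4, "slide": [0, 0, 0], "delta_rot": [0, 0, 0.28]}, {"claw": -0.4, "slide": [0, 0, 0], "delta_rot": [0, 0, 0.42]}, {"claw": -0.4, "slide": [0, 0, 0], "delta_rot": [0, 0, 0.55]}, {"claw": -0.4, "slide": [0, 0, 0], "delta_rot": [0, 0, 0.655]}])

```text
time: 1.6
position: [0.4238, 0.1932, 0.2442]
tool_rot: [-1.45, -2.786, 0.001]
ft_force: [0.0, 0.0, 0.4]
grip_width: 0.299
grip_force: 0.0
```

```bash
python3 -c "
from h import *
goal(.4237,.1925,.032,-54.7)
w=ctrl.get_image('wrist');cv2.imwrite('pics/w1.png',w['color']);print(np.array(w['pose']).round(3))"
```

```text
t 1.6 pos [0.4238 0.1932 0.2442] F [0.  0.  0.4] w 0.299 slide [ -0.5  -0.3 212.2] rot [-0.001 -0.    -0.005]
[[ 0.819  0.554  0.151  0.382]
 [ 0.574 -0.79  -0.217  0.252]
 [-0.001  0.264 -0.964  0.385]
 [ 0.     0.     0.     1.   ]]
```

View pics/w1.png

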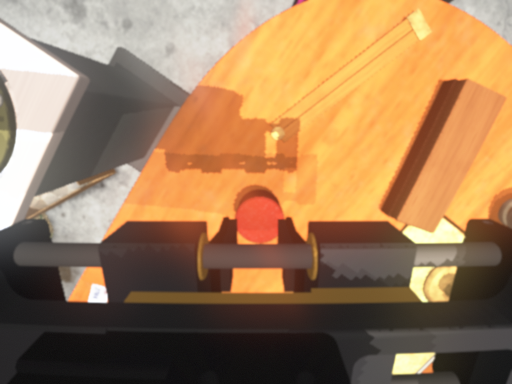

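The wrist view shows the tin at (260,217), centred between and ahead of the fingers. The rule's end at (277,132) is clear of where they will come down, so I'm lowering the tool.

Request:
send_rows(motion=[{"claw": -0.4, "slide": [0, 0, 35], "delta_rot": [0, 0, 0]}, {"claw": -0.4, "slide": [0, 0, 70], "delta_rot": [0, 0, 0]}, {"claw": -0.4, "slide": [0, 0, 105], "delta_rot": [0, 0, 0]}, {"claw": -0.4, "slide": [0, 0, 140], "delta_rot": [0, 0, 0]}, {"claw": -0.4, "slide": [0, 0, 160], "delta_rot": [0, 0, 0]}])

```text
time: 2.15
position: [0.4223, 0.1924, 0.0817]
tool_rot: [-1.44, -2.79, 0.006]
ft_force: [0.4, -0.6, 0.1]
grip_width: 0.298
grip_force: 0.0
```

Request:
send_rows(motion=[{"claw": -0.4, "slide": [0, 0, 20], "delta_rot": [0, 0, 0]}, {"claw": -0.4, "slide": [0, 0, 35], "delta_rot": [0, 0, 0]}, {"claw": -0.4, "slide": [0, 0, 45], "delta_rot": [0, 0, 0]}, {"claw": -0.4, "slide": [0, 0, 51], "delta_rot": [0, 0, 0]}, {"claw": -0.4, "slide": [0, 0, 51], "delta_rot": [0, 0, 0]}])

```text
time: 2.65
position: [0.4237, 0.1933, 0.0331]
tool_rot: [-1.442, -2.79, 0.001]
ft_force: [0.0, 0.9, -0.2]
grip_width: 0.298
grip_force: 0.0
```

Request:
send_rows(motion=[{"claw": -0.4, "slide": [-6, 0, 0], "delta_rot": [0, 0, 0]}, {"claw": -0.4, "slide": [-12, 0, 0], "delta_rot": [0, 0, 0]}, {"claw": -0.4, "slide": [-18, 0, 0], "delta_rot": [0, 0, 0]}, {"claw": -0.4, "slide": [-24, 0, 0], "delta_rot": [0, 0, 0]}, {"claw": -0.4, "slide": [-30, 0, 0], "delta_rot": [0, 0, 0]}])

```text
time: 3.15
position: [0.4419, 0.1691, 0.034]
tool_rot: [-1.444, -2.79, -0.002]
ft_force: [-1.5, 1.0, 2.5]
grip_width: 0.301
grip_force: 1.2
```

```bash
cat >> h.py <<'E'
def tin(im,z=.048):
    h=cv2.cvtColor(im['color'],cv2.COLOR_BGR2HSV)
    m=cv2.inRange(h,(0,190,90),(7,255,255))|cv2.inRange(h,(174,190,90),(180,255,255))
    m[:,:190]=0;m[:,310:]=0;m[:100]=0;m[250:]=0
    c=max(cv2.findContours(m,0,2)[0],key=cv2.contourArea)
    (u,v),r=cv2.minEnclosingCircle(c);print('tin',round(u,1),round(v,1),round(r,1),cv2.contourArea(c),on(im,u,v,z))
E
python3 -c "
from h import *
goal(.5324,.0384,.032,-54.7)
t=ctrl.get_image('top');tin(t)
a=cv2.resize(t['color'][90:250,150:360],(787,600));cv2.imwrite('pics/t2.png',a)"
```

```text
t 3.15 pos [0.4419 0.1691 0.034 ] F [-1.5  1.   2.5] w 0.301 slide [-159.    -1.6    1.9] rot [ 0.001 -0.001 -0.   ]
tin 223.7 217.9 7.0 43.0 [0.4542 0.1256 0.048 ]
```

View pics/t2.png

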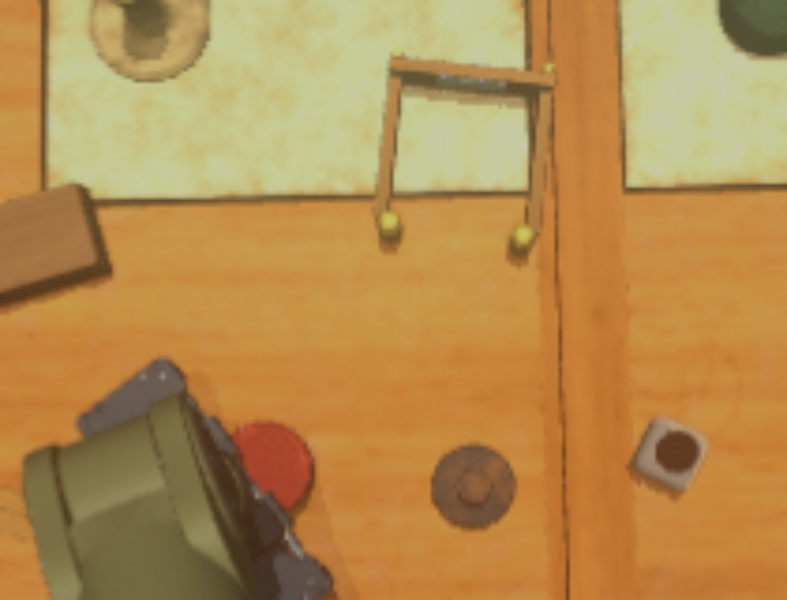

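The top view shows the tin (around 270,468 in the crop) just ahead of the fingers in contact, with a clear line to the posts at (388,222) and (522,237). I'll keep pushing gently.

Request:
send_rows(motion=[{"claw": -0.4, "slide": [-8, 0, 0], "delta_rot": [0, 0, 0]}, {"claw": -0.4, "slide": [-16, 0, 0], "delta_rot": [0, 0, 0]}, {"claw": -0.4, "slide": [-24, 0, 0], "delta_rot": [0, 0, 0]}, {"claw": -0.4, "slide": [-32, 0, 0], "delta_rot": [0, 0, 0]}, {"claw": -0.4, "slide": [-40, 0, 0], "delta_rot": [0, 0, 0]}])

```text
time: 3.7
position: [0.4649, 0.1357, 0.0336]
tool_rot: [-1.444, -2.79, -0.0]
ft_force: [-0.9, 2.5, 3.4]
grip_width: 0.301
grip_force: 1.7
```

Request:
send_rows(motion=[{"claw": -0.4, "slide": [-8, 0, 0], "delta_rot": [0, 0, 0]}, {"claw": -0.4, "slide": [-16, 0, 0], "delta_rot": [0, 0, 0]}, {"claw": -0.4, "slide": [-24, 0, 0], "delta_rot": [0, 0, 0]}, {"claw": -0.4, "slide": [-32, 0, 0], "delta_rot": [0, 0, 0]}, {"claw": -0.4, "slide": [-40, 0, 0], "delta_rot": [0, 0, 0]}])

```text
time: 4.2
position: [0.488, 0.1031, 0.0335]
tool_rot: [-1.443, -2.79, 0.0]
ft_force: [-1.8, 2.8, 3.4]
grip_width: 0.3
grip_force: 1.8
```

```bash
python3 -c "
from h import *
goal(.5324,.0384,.032,-54.7)"
```

```text
t 4.2 pos [0.488  0.1031 0.0335] F [-1.8  2.8  3.4] w 0.3 slide [-78.5  -1.1   1.5] rot [-0. -0. -0.]
```

Request:
send_rows(motion=[{"claw": -0.4, "slide": [-8, 0, 0], "delta_rot": [0, 0, 0]}, {"claw": -0.4, "slide": [-16, 0, 0], "delta_rot": [0, 0, 0]}, {"claw": -0.4, "slide": [-24, 0, 0], "delta_rot": [0, 0, 0]}, {"claw": -0.4, "slide": [-32, 0, 0], "delta_rot": [0, 0, 0]}, {"claw": -0.4, "slide": [-40, 0, 0], "delta_rot": [0, 0, 0]}])

```text
time: 4.7
position: [0.5111, 0.0704, 0.0335]
tool_rot: [-1.443, -2.79, 0.0]
ft_force: [-1.7, 3.2, 3.0]
grip_width: 0.301
grip_force: 1.7
```

Request:
send_rows(motion=[{"claw": -0.4, "slide": [-8, 0, 0], "delta_rot": [0, 0, 0]}, {"claw": -0.4, "slide": [-16, 0, 0], "delta_rot": [0, 0, 0]}, {"claw": -0.4, "slide": [-24, 0, 0], "delta_rot": [0, 0, 0]}, {"claw": -0.4, "slide": [-32, 0, 0], "delta_rot": [0, 0, 0]}, {"claw": -0.4, "slide": [-38, 0, 0], "delta_rot": [0, 0, 0]}])

```text
time: 5.2
position: [0.5332, 0.039, 0.0335]
tool_rot: [1.444, 2.79, -0.0]
ft_force: [-0.9, 2.9, 4.0]
grip_width: 0.301
grip_force: 1.7
```

Request:
send_rows(motion=[{"claw": -0.4, "slide": [5, 0, 0], "delta_rot": [0, 0, 0]}, {"claw": -0.4, "slide": [15, 0, 0], "delta_rot": [0, 0, 0]}, {"claw": -0.4, "slide": [25, 0, 0], "delta_rot": [0, 0, 0]}, {"claw": -0.4, "slide": [25, 0, -30], "delta_rot": [0, 0, 0]}, {"claw": -0.4, "slide": [25, 0, -70], "delta_rot": [0, 0, 0]}])

```text
time: 5.7
position: [0.5154, 0.0614, 0.1021]
tool_rot: [-1.438, -2.788, 0.006]
ft_force: [0.6, 0.9, -0.1]
grip_width: 0.297
grip_force: 0.0
```

Request:
send_rows(motion=[{"claw": -0.4, "slide": [40, 0, -30], "delta_rot": [0, 0, 0]}, {"claw": -0.4, "slide": [80, 0, -50], "delta_rot": [0, 0, 0]}, {"claw": -0.4, "slide": [110, 0, -50], "delta_rot": [0, 0, 0]}, {"claw": -0.4, "slide": [120, 0, -50], "delta_rot": [0, 0, 0]}, {"claw": -0.4, "slide": [120, 0, -50], "delta_rot": [0, 0, 0]}])

```text
time: 6.2
position: [0.4475, 0.1599, 0.1533]
tool_rot: [-1.437, -2.793, 0.0]
ft_force: [0.1, -0.4, -0.4]
grip_width: 0.301
grip_force: 0.0
```

```bash
python3 - <<'E'
from h import *
t=ctrl.get_image('top');tin(t);s=ctrl.get_image('scene')
import pickle;pickle.dump((t,s),open('b.pkl','wb'))
goal(.5,.0,.2,-7)
# brass post caps in both views
for n,im,box in(('top',t,(235,300,135,165)),('scene',s,(250,305,160,215))):
    h=cv2.cvtColor(im['color'],cv2.COLOR_BGR2HSV);x0,x1,y0,y1=box
    m=np.zeros(h.shape[:2],np.uint8);m[y0:y1,x0:x1]=cv2.inRange(h,(22,120,110),(35,255,255))[y0:y1,x0:x1]
    for c in cv2.findContours(m,0,2)[0]:
        if cv2.contourArea(c)>4:
            M=cv2.moments(c);u,v=M['m10']/M['m00'],M['m01']/M['m00'];print(n,round(u,1),round(v,1),M['m00'],cv2.boundingRect(c),on(im,u,v,.05))
a=cv2.resize(t['color'][100:200,210:310],(500,500),interpolation=cv2.INTER_CUBIC)
b=cv2.resize(s['color'][150:270,210:330],(300,300),interpolation=cv2.INTER_CUBIC)
o=np.zeros((500,800,3),np.uint8);o[:,:500]=a;o[:300,500:]=b;cv2.imwrite('pics/b.png',o)
E
```

```text
tin 275.5 187.5 1.6 3.5 [ 0.5305 -0.0117  0.048 ]
t 6.3 pos [0.449  0.1574 0.1531] F [ 0.5 -0.6  0.1] w 0.3 slide [-158.   -49.3  -46.7] rot [-0.001  0.    -0.833]
top 289.4 151.9 10.5 (288, 150, 4, 6) [ 0.6237 -0.0511  0.05  ]
top 253.4 148.1 10.5 (252, 146, 4, 5) [0.6362 0.0438 0.05  ]
scene 286.0 192.0 6.5 (283, 189, 7, 6) [ 0.6308 -0.0459  0.05  ]
scene 256.2 165.2 5.0 (253, 164, 6, 3) [0.6388 0.0964 0.05  ]
scene 275.4 161.5 8.0 (274, 160, 4, 4) [0.6964 0.0759 0.05  ]
```

View pics/b.png

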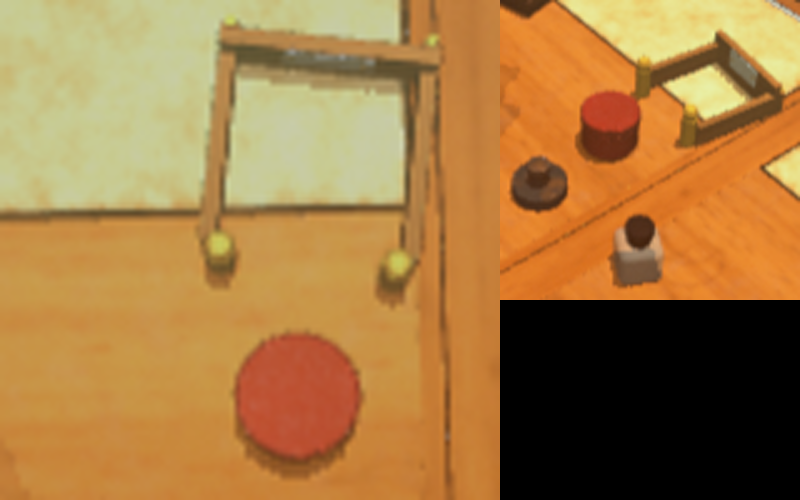

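The crop shows the tin on the table at about (298,396), short of the gap. The post caps are at (219,247) and (397,264), and the bystanders haven't moved.

```bash
cat >> h.py <<'E'
def tin(im,z=.048):
    h=cv2.cvtColor(im['color'],cv2.COLOR_BGR2HSV)
    m=cv2.inRange(h,(0,150,120),(8,255,255))|cv2.inRange(h,(174,150,120),(180,255,255))
    m[:,:190]=0;m[:,310:]=0;m[:90]=0;m[250:]=0
    c=max(cv2.findContours(m,0,2)[0],key=cv2.contourArea);(u,v),r=cv2.minEnclosingCircle(c)
    M=cv2.moments(c);print('tin',round(u,1),round(v,1),round(r,1),(M['m10']/M['m00'],M['m01']/M['m00']),on(im,u,v,z))
E
python3 - <<'E'
from h import *
import pickle
t,s=pickle.load(open('b.pkl','rb'));tin(t)
T=on(t,269.2,178.9,.048);L=on(t,253.4,149.,.055);Q=on(t,289.,152.4,.055);print(T,L,Q,np.linalg.norm(L-Q))
c=lambda x,y:(210+(x+.5)/5-.5,100+(y+.5)/5-.5)
# inner wall-top edges: left near/far, right near/far; z=.03 ; back corners z=.045
for n,p,z in(('Lnear',(222,205),.03),('Lfar',(233,70),.03),('Rnear',(404,235),.03),('Rfar',(421,75),.03),('BL',(222,27),.045),('BR',(440,46),.045)):print(n,on(t,*c(*p),z))
o=(L+Q)/2;d=(L-Q)[:2]/np.linalg.norm((L-Q)[:2]);ax=np.array([d[1],-d[0]]);print('mid',o,'axis deg',np.degrees(np.arctan2(ax[1],ax[0])),'tin local',(T-o)[:2]@ax,(T-o)[:2]@d)
E
```

```text
tin 269.1 178.8 12.2 (269.162037037037, 178.66589506172838) [0.5538 0.0045 0.048 ]
[0.5536 0.0042 0.048 ] [0.6329 0.0439 0.055 ] [ 0.6217 -0.0495  0.055 ] 0.09406912352095134
Lnear [0.6599 0.0422 0.03  ]
Lfar [0.7339 0.0346 0.03  ]
Rnear [ 0.6412 -0.0553  0.03  ]
Rfar [ 0.7288 -0.0673  0.03  ]
BL [0.7539 0.0398 0.045 ]
BR [ 0.7409 -0.0768  0.045 ]
mid [ 0.6273 -0.0028  0.055 ] axis deg -6.837935467906039 tin local -0.0740091938716683 -0.0018246157035976915
```

```bash
python3 -c "
from h import *
goal(.5013,.0127,.153,-7)"
```

```text
t 6.3 pos [0.449  0.1574 0.1531] F [ 0.5 -0.6  0.1] w 0.3 slide [-148.3  -40.9    0.3] rot [-0.001  0.    -0.833]
```

Request:
send_rows(motion=[{"claw": -0.4, "slide": [-30, -8, 0], "delta_rot": [0, 0, -0.14]}, {"claw": -0.4, "slide": [-60, -16, 0], "delta_rot": [0, 0, -0.28]}, {"claw": -0.4, "slide": [-90, -24, 0], "delta_rot": [0, 0, -0.42]}, {"claw": -0.4, "slide": [-120, -33, 0], "delta_rot": [0, 0, -0.56]}, {"claw": -0.4, "slide": [-148, -41, 0], "delta_rot": [0, 0, -0.7]}])

```text
time: 6.8
position: [0.5014, 0.0101, 0.1531]
tool_rot: [-0.396, -3.116, 0.002]
ft_force: [1.1, -0.3, -0.2]
grip_width: 0.3
grip_force: 0.0
```

Request:
send_rows(motion=[{"claw": -0.4, "slide": [0, 0, 0], "delta_rot": [0, 0, -0.1]}, {"claw": -0.4, "slide": [0, 0, 0], "delta_rot": [0, 0, -0.133]}, {"claw": -0.4, "slide": [0, 0, 0], "delta_rot": [0, 0, -0.133]}, {"claw": -0.4, "slide": [0, 0, 0], "delta_rot": [0, 0, -0.133]}])

```text
time: 7.2
position: [0.501, 0.0125, 0.1532]
tool_rot: [-0.196, -3.135, 0.001]
ft_force: [-0.0, 1.1, -0.2]
grip_width: 0.299
grip_force: 0.0
```

```bash
python3 -c "
from h import *
goal(.5013,.0127,.034,-7)
w=ctrl.get_image('wrist');cv2.imwrite('pics/w2.png',w['color'])
K=np.array([[w['fx'],0,w['cx']],[0,w['fy'],w['cy']],[0,0,1]]);V=np.linalg.inv(w['pose'])
P=np.array([[.5537,.0043,.048],[.447,-.0105,.04],[.5013,.0127,.012],[.6329,.0439,.055],[.6217,-.0495,.055]])
print(cv2.projectPoints(P,cv2.Rodrigues(V[:3,:3])[0],V[:3,3],K,np.array([w['k1'],0,0,0.]))[0].reshape(-1,2).round())
"
```

```text
t 7.2 pos [0.501  0.0125 0.1532] F [-0.   1.1 -0.2] w 0.299 slide [ -0.3   0.3 119.2] rot [-0.001 -0.    -0.002]
[[256. 247.]
 [226. 142.]
 [258. 187.]
 [302. 313.]
 [214. 313.]]
```

View pics/w2.png

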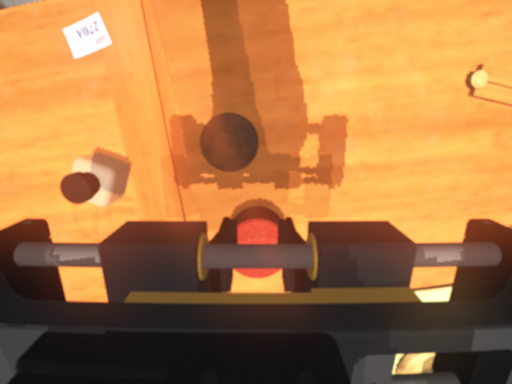

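The wrist view puts the tin at (257,247), matching its projection (256,247). The weight is at (229,142), so the landing spot at (258,187) lies between them, and I'm lowering there.

Request:
send_rows(motion=[{"claw": -0.4, "slide": [0, 0, 25], "delta_rot": [0, 0, 0]}, {"claw": -0.4, "slide": [0, 0, 50], "delta_rot": [0, 0, 0]}, {"claw": -0.4, "slide": [0, 0, 65], "delta_rot": [0, 0, 0]}, {"claw": -0.4, "slide": [0, 0, 75], "delta_rot": [0, 0, 0]}, {"claw": -0.4, "slide": [0, 0, 75], "delta_rot": [0, 0, 0]}])

```text
time: 7.75
position: [0.5, 0.0137, 0.0774]
tool_rot: [-0.192, -3.133, 0.001]
ft_force: [0.0, -0.4, -1.0]
grip_width: 0.296
grip_force: 0.0
```

Request:
send_rows(motion=[{"claw": -0.4, "slide": [0, 0, 10], "delta_rot": [0, 0, 0]}, {"claw": -0.4, "slide": [0, 0, 20], "delta_rot": [0, 0, 0]}, {"claw": -0.4, "slide": [0, 0, 30], "delta_rot": [0, 0, 0]}, {"claw": -0.4, "slide": [0, 0, 40], "delta_rot": [0, 0, 0]}, {"claw": -0.4, "slide": [0, 0, 44], "delta_rot": [0, 0, 0]}])

```text
time: 8.25
position: [0.5001, 0.0138, 0.0332]
tool_rot: [-0.191, -3.134, 0.001]
ft_force: [0.3, -0.3, 0.6]
grip_width: 0.296
grip_force: 0.0
```

Request:
send_rows(motion=[{"claw": -0.4, "slide": [-6, 0, 0], "delta_rot": [0, 0, 0]}, {"claw": -0.4, "slide": [-12, 0, 0], "delta_rot": [0, 0, 0]}, {"claw": -0.4, "slide": [-18, 0, 0], "delta_rot": [0, 0, 0]}, {"claw": -0.4, "slide": [-24, 0, 0], "delta_rot": [0, 0, 0]}, {"claw": -0.4, "slide": [-30, 0, 0], "delta_rot": [0, 0, 0]}])

```text
time: 8.75
position: [0.5309, 0.0102, 0.0347]
tool_rot: [-0.191, -3.135, -0.0]
ft_force: [-3.7, 0.8, 2.2]
grip_width: 0.297
grip_force: 1.3
```

```bash
python3 -c "
from h import *
goal(.5013+.03*.9925,.0127-.03*.1219,.034,-7)
t=ctrl.get_image('top')
o=np.zeros((500,800,3),np.uint8);o[:,:500]=cv2.resize(t['color'][100:200,210:310],(500,500),interpolation=cv2.INTER_CUBIC);o[:300,500:]=cv2.resize(ctrl.get_image('scene')['color'][150:270,210:330],(300,300),interpolation=cv2.INTER_CUBIC);cv2.imwrite('pics/c.png',o)"
```

```text
t 8.75 pos [0.5309 0.0102 0.0347] F [-3.7  0.8  2.2] w 0.297 slide [-0.3 -1.1  0.7] rot [ 0.    -0.001  0.   ]
```

View pics/c.png

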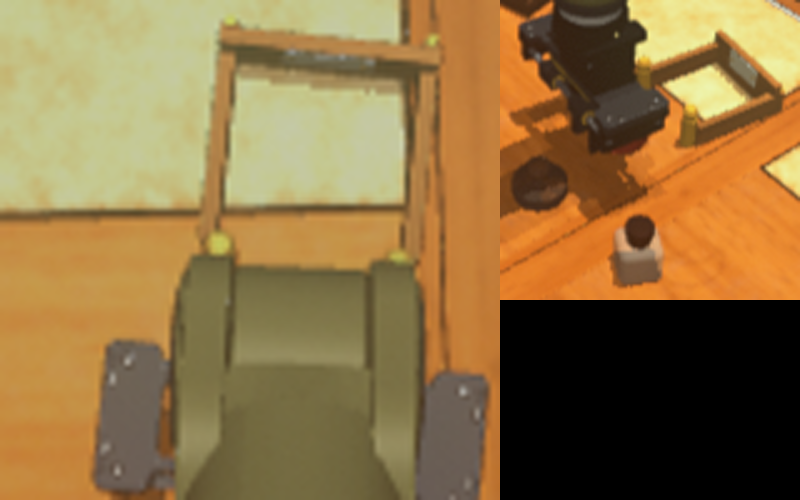

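The gripper hides the tin in this view. I'll back off to measure how well the tin is centred before it enters the gap.

Request:
send_rows(motion=[{"claw": -0.4, "slide": [5, 0, 0], "delta_rot": [0, 0, 0]}, {"claw": -0.4, "slide": [12, 0, 0], "delta_rot": [0, 0, 0]}, {"claw": -0.4, "slide": [15, 0, -30], "delta_rot": [0, 0, 0]}, {"claw": -0.4, "slide": [15, 0, -75], "delta_rot": [0, 0, 0]}, {"claw": -0.4, "slide": [15, 0, -120], "delta_rot": [0, 0, 0]}])

```text
time: 9.35
position: [0.5143, 0.012, 0.1553]
tool_rot: [-0.191, -3.134, 0.0]
ft_force: [2.0, -0.2, 0.3]
grip_width: 0.299
grip_force: 0.0
```

Request:
send_rows(motion=[{"claw": -0.4, "slide": [0, 45, 0], "delta_rot": [0, 0, 0]}, {"claw": -0.4, "slide": [0, 90, 0], "delta_rot": [0, 0, 0]}, {"claw": -0.4, "slide": [0, 135, 0], "delta_rot": [0, 0, 0]}, {"claw": -0.4, "slide": [0, 180, 0], "delta_rot": [0, 0, 0]}, {"claw": -0.4, "slide": [0, 200, 0], "delta_rot": [0, 0, 0]}])

```text
time: 9.85
position: [0.5387, 0.2161, 0.1545]
tool_rot: [-0.182, -3.136, -0.004]
ft_force: [-0.8, 0.0, -0.1]
grip_width: 0.3
grip_force: 0.0
```

```bash
python3 -c "
from h import *
goal(.516,.0139,.154,-7)
t=ctrl.get_image('top');tin(t)"
```

```text
t 9.85 pos [0.5387 0.2161 0.1545] F [-0.8  0.  -0.1] w 0.3 slide [  -0.8 -203.5   -0. ] rot [ 0.002 -0.     0.006]
tin 269.0 173.0 12.2 (269.1304849884527, 172.8910700538876) [0.5692 0.0044 0.048 ]
```

Request:
send_rows(motion=[{"claw": -0.4, "slide": [0, -45, 0], "delta_rot": [0, 0, 0]}, {"claw": -0.4, "slide": [0, -90, 0], "delta_rot": [0, 0, 0]}, {"claw": -0.4, "slide": [0, -135, 0], "delta_rot": [0, 0, 0]}, {"claw": -0.4, "slide": [0, -180, 0], "delta_rot": [0, 0, 0]}, {"claw": -0.4, "slide": [0, -200, 0], "delta_rot": [0, 0, 0]}])

```text
time: 10.4
position: [0.5143, 0.006, 0.1546]
tool_rot: [-0.202, -3.135, 0.002]
ft_force: [0.6, 0.1, 0.4]
grip_width: 0.3
grip_force: 0.0
```

Request:
send_rows(motion=[{"claw": -0.4, "slide": [0, 0, 25], "delta_rot": [0, 0, 0]}, {"claw": -0.4, "slide": [0, 0, 50], "delta_rot": [0, 0, 0]}, {"claw": -0.4, "slide": [0, 0, 65], "delta_rot": [0, 0, 0]}, {"claw": -0.4, "slide": [0, 0, 75], "delta_rot": [0, 0, 0]}, {"claw": -0.4, "slide": [0, 0, 75], "delta_rot": [0, 0, 0]}])

```text
time: 10.9
position: [0.5144, 0.0114, 0.0784]
tool_rot: [-0.192, -3.133, 0.001]
ft_force: [0.5, -0.5, -0.0]
grip_width: 0.301
grip_force: 0.0
```

```bash
python3 -c "
from h import *
goal(.516,.012,.034,-7)"
```

```text
t 10.9 pos [0.5144 0.0114 0.0784] F [ 0.5 -0.5 -0. ] w 0.301 slide [-1.6  0.9 44.4] rot [-0.001 -0.002 -0.   ]
```

Request:
send_rows(motion=[{"claw": -0.4, "slide": [0, 1, 15], "delta_rot": [0, 0, 0]}, {"claw": -0.4, "slide": [0, 1, 30], "delta_rot": [0, 0, 0]}, {"claw": -0.4, "slide": [0, 1, 40], "delta_rot": [0, 0, 0]}, {"claw": -0.4, "slide": [0, 1, 44], "delta_rot": [0, 0, 0]}, {"claw": -0.4, "slide": [0, 1, 44], "delta_rot": [0, 0, 0]}])

```text
time: 11.4
position: [0.5159, 0.0129, 0.0356]
tool_rot: [-0.191, -3.136, 0.0]
ft_force: [-0.7, -0.5, -0.6]
grip_width: 0.299
grip_force: 0.0
```

Request:
send_rows(motion=[{"claw": -0.4, "slide": [-6, 0, 0], "delta_rot": [0, 0, 0]}, {"claw": -0.4, "slide": [-12, 0, 0], "delta_rot": [0, 0, 0]}, {"claw": -0.4, "slide": [-18, 0, 0], "delta_rot": [0, 0, 0]}, {"claw": -0.4, "slide": [-24, 0, 0], "delta_rot": [0, 0, 0]}, {"claw": -0.4, "slide": [-30, 0, 0], "delta_rot": [0, 0, 0]}])

```text
time: 11.9
position: [0.5459, 0.0094, 0.0356]
tool_rot: [-0.191, -3.135, -0.0]
ft_force: [-2.7, -0.3, 2.1]
grip_width: 0.299
grip_force: 1.5
```

```bash
python3 -c "
from h import *
goal(.5309+.116*.9925,.0102-.116*.1219,.034,-7)"
```

```text
t 11.9 pos [0.5459 0.0094 0.0356] F [-2.7 -0.3  2.1] w 0.299 slide [-101.    -1.     1.5] rot [ 0.    -0.001  0.   ]
```

Request:
send_rows(motion=[{"claw": -0.4, "slide": [-5, -0.3, 0], "delta_rot": [0, 0, 0]}, {"claw": -0.4, "slide": [-10, -0.6, 0], "delta_rot": [0, 0, 0]}, {"claw": -0.4, "slide": [-15, -1, 0], "delta_rot": [0, 0, 0]}, {"claw": -0.4, "slide": [-20, -1, 0], "delta_rot": [0, 0, 0]}, {"claw": -0.4, "slide": [-25, -1, 0], "delta_rot": [0, 0, 0]}])

```text
time: 12.4
position: [0.5709, 0.0052, 0.0356]
tool_rot: [0.191, 3.136, -0.0]
ft_force: [-3.0, 0.5, 2.1]
grip_width: 0.3
grip_force: 1.4
```

Request:
send_rows(motion=[{"claw": -0.4, "slide": [-5, 0, 0], "delta_rot": [0, 0, 0]}, {"claw": -0.4, "slide": [-10, 0, 0], "delta_rot": [0, 0, 0]}, {"claw": -0.4, "slide": [-15, 0, 0], "delta_rot": [0, 0, 0]}, {"claw": -0.4, "slide": [-20, 0, 0], "delta_rot": [0, 0, 0]}, {"claw": -0.4, "slide": [-25, 0, 0], "delta_rot": [0, 0, 0]}])

```text
time: 12.9
position: [0.5957, 0.0022, 0.0356]
tool_rot: [0.191, 3.136, 0.0]
ft_force: [-2.7, -0.0, 2.3]
grip_width: 0.305
grip_force: 1.3
```

The force is steady with no side load, so I'll carry on.

Request:
send_rows(motion=[{"claw": -0.4, "slide": [-5, 0, 0], "delta_rot": [0, 0, 0]}, {"claw": -0.4, "slide": [-10, 0, 0], "delta_rot": [0, 0, 0]}, {"claw": -0.4, "slide": [-15, 0, 0], "delta_rot": [0, 0, 0]}, {"claw": -0.4, "slide": [-20, 0, 0], "delta_rot": [0, 0, 0]}, {"claw": -0.4, "slide": [-25, 0, 0], "delta_rot": [0, 0, 0]}])

```text
time: 13.4
position: [0.6205, -0.0008, 0.0356]
tool_rot: [0.191, 3.136, 0.0]
ft_force: [-2.6, 0.2, 1.9]
grip_width: 0.301
grip_force: 1.3
```

Request:
send_rows(motion=[{"claw": -0.4, "slide": [-5, 0, 0], "delta_rot": [0, 0, 0]}, {"claw": -0.4, "slide": [-10, 0, 0], "delta_rot": [0, 0, 0]}, {"claw": -0.4, "slide": [-15, 0, 0], "delta_rot": [0, 0, 0]}, {"claw": -0.4, "slide": [-20, 0, 0], "delta_rot": [0, 0, 0]}, {"claw": -0.4, "slide": [-24, 0, 0], "delta_rot": [0, 0, 0]}])

```text
time: 13.9
position: [0.6444, -0.0038, 0.0356]
tool_rot: [0.191, 3.136, -0.0]
ft_force: [-2.5, 0.9, 1.9]
grip_width: 0.302
grip_force: 1.4
```

Request:
send_rows(motion=[{"claw": -0.4, "slide": [8, 0, 0], "delta_rot": [0, 0, 0]}, {"claw": -0.4, "slide": [25, 0, 0], "delta_rot": [0, 0, 0]}, {"claw": -0.4, "slide": [45, 0, 0], "delta_rot": [0, 0, 0]}, {"claw": -0.4, "slide": [65, 0, 0], "delta_rot": [0, 0, 0]}, {"claw": -0.4, "slide": [75, 0, 0], "delta_rot": [0, 0, 0]}])

```text
time: 14.4
position: [0.5677, 0.0057, 0.0353]
tool_rot: [-0.191, -3.135, -0.001]
ft_force: [-0.1, 0.1, 0.4]
grip_width: 0.299
grip_force: 0.0
```

Request:
send_rows(motion=[{"claw": -0.4, "slide": [0, 0, -35], "delta_rot": [0, 0, 0]}, {"claw": -0.4, "slide": [0, 0, -75], "delta_rot": [0, 0, 0]}, {"claw": -0.4, "slide": [0, 0, -115], "delta_rot": [0, 0, 0]}, {"claw": -0.4, "slide": [0, 0, -155], "delta_rot": [0, 0, 0]}, {"claw": -0.4, "slide": [0, 0, -190], "delta_rot": [0, 0, 0]}])

```text
time: 14.9
position: [0.57, 0.0053, 0.2281]
tool_rot: [0.191, 3.133, 0.001]
ft_force: [1.5, 1.3, -0.3]
grip_width: 0.3
grip_force: 0.0
```

Request:
send_rows(motion=[{"claw": -0.4, "slide": [0, 45, 0], "delta_rot": [0, 0, 0]}, {"claw": -0.4, "slide": [0, 90, 0], "delta_rot": [0, 0, 0]}, {"claw": -0.4, "slide": [0, 135, 0], "delta_rot": [0, 0, 0]}, {"claw": -0.4, "slide": [0, 180, 0], "delta_rot": [0, 0, 0]}, {"claw": -0.4, "slide": [0, 220, 0], "delta_rot": [0, 0, 0]}])

```text
time: 15.4
position: [0.5963, 0.2266, 0.2258]
tool_rot: [0.189, 3.135, 0.002]
ft_force: [1.8, -0.5, 0.4]
grip_width: 0.299
grip_force: 0.0
```

Request:
send_rows(motion=[{"claw": -0.4, "slide": [0, 0, 0], "delta_rot": [0, 0, 0]}, {"claw": -0.4, "slide": [0, 0, 0], "delta_rot": [0, 0, 0]}, {"claw": -0.4, "slide": [0, 0, 0], "delta_rot": [0, 0, 0]}])

```text
time: 15.7
position: [0.5966, 0.2221, 0.2257]
tool_rot: [0.194, 3.135, -0.001]
ft_force: [-0.3, -0.8, -0.2]
grip_width: 0.299
grip_force: 0.0
```

```bash
python3 -c "
from h import *
goal(.516,.012,.034,-7)
t=ctrl.get_image('top');tin(t)
o=np.zeros((500,800,3),np.uint8);o[:,:500]=cv2.resize(t['color'][100:220,180:300],(500,500),interpolation=cv2.INTER_CUBIC);o[:300,500:]=cv2.resize(ctrl.get_image('scene')['color'][150:270,210:330],(300,300),interpolation=cv2.INTER_CUBIC);cv2.imwrite('pics/d.png',o)"
```

```text
t 15.7 pos [0.5966 0.2221 0.2257] F [-0.3 -0.8 -0.2] w 0.299 slide [  54.3 -218.3  191.8] rot [-0.001  0.001 -0.001]
tin 273.3 130.7 11.7 (273.2075391783142, 130.63490046590425) [ 0.6821 -0.0099  0.048 ]
```

View pics/d.png

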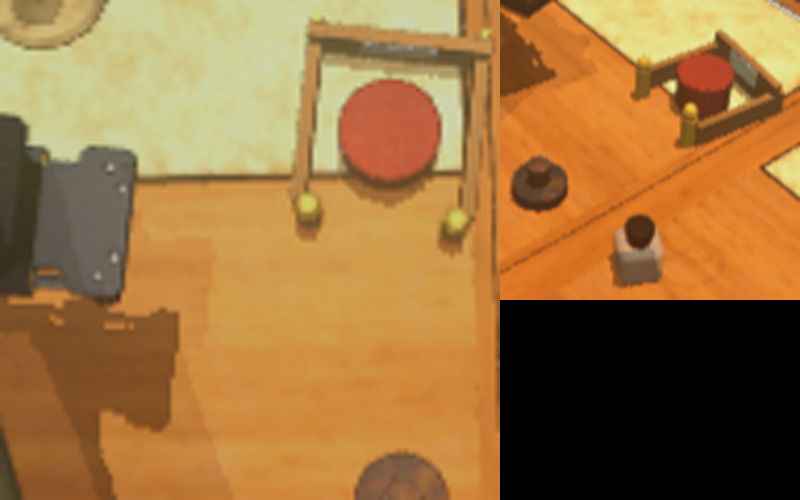

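The tin at (390,130) stands fully behind the posts, at pen x of about 55 mm where at least 42.5 mm is needed. The weight and bottle are unmoved and the arm is clear.

```bash
python3 -c "
from bench import ctrl
print(ctrl.close_job())"
```

```text
the job is handed in; nothing more can be done
None
```

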